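# Hang the sound desk headphones on the case's swing-out bar

## Robot

A 6-joint arm with a two-finger parallel gripper is mounted at the origin on the work surface. World frame = base frame: x ahead of the robot, y to its left, z up, the work surface at z = 0. Lengths are in m, angles in rad, forces in N, time in s.
With the tool pointing down it reaches from about 0.225 to 0.875 m from the base axis. Payload 3.4 kg.
Tool frame: the origin (TCP) lies at the very end of the fingers, on their centre line; the grasp point (between the pads) lies manip.grip_point_offset behind it (manip.grip_point_offset is the distance from the TCP to the grasp point, in m); z points along the fingers, y is the line along which they close (so a half turn about z gives the same grasp; the last joint's range is limited). The gripper opens to 85 mm and grips with 20 to 120 N. Pads are 22 mm wide; open, the fingers measure 114 mm over their backs; the gripper's body (76 mm by 85 mm) begins 54 mm behind the grasp point. The pads swing forward as they close: fully open they stand 13 mm farther back than shut.
Start: joints at [-1.422, 0.276, 1.505, -0, 1.361, -0.121], TCP at [0.153, -0.554, 0.231] pointing down, gripper open.
Joint ranges: [-2.89, 2.89], [-0.75, 2.08], [0.22, 2.7], [-1.18, 4.32], [0.11, 2.71], [-2.7, 2.7]. Speed limits (rad/s): [2.57, 2.57, 3.14, 3.14, 3.14, 3.14].

## Interface

Orientations are given as a unit quaternion [w, x, y, z].
In Python, from rig import manip gives the robot as it stands.
- The arm moves only by the shell command python3 -m pendant 'ROWS' [FORCE]. ROWS is JSON, a list of rows, each an object of numbers: "jaw": the opening, from -1 (shut) to 1 (fully open); "tx", "ty", "tz": the shift along the world's x, y, z in cm; "ax", "ay", "az": the turn, a rotation vector about the world's x, y, z in degrees. In form: [{"jaw": .., "tx": .., "ty": .., "tz": .., "ax": .., "ay": .., "az": ..}, ...]. A call has 1 to 10 rows; each row is the pose to reach, as a shift and turn from the pose commanded when the call began; what a row does not reach only later rows make up. A row lasts 1/8 s, in which the tool goes at most 62.5 mm and 10.7 degrees, less where a joint would pass 70% of its speed; a pose out of reach is approached as far as the arm can. A call with a gripper value outside its range is refused whole. The fingers move at their own pace and stop on an object; FORCE is the grip in N (left out, the last holds). Time passes only in rows, so rows that repeat a pose let the fingers close. It gives the time, the measured TCP pose, the force, the opening and the grip force at its end, in the units of the state.
- manip.get_state(): the state, without advancing time (a new reading comes with each control period).
- manip.get_image(name): name is "side" or "top"; returns a dict with "pixels" (384x512x3 uint8, blue, green, red), "depth" (384x512 float32, m along the optical axis (not along the pixel's ray), 0 where there is no reading), "fx", "fy", "cx", "cy" (pixels), "pose" (4x4, takes a point from camera to world coordinates). Camera axes: x right, y down, z forward; pixel columns grow to the right and rows downward; lengths in m; the calibration is good to about 2 mm. A picture is of the moment at which its call begins.
- manip.sign_off(): hands the job in; it is judged then, once.
The state is a dict: "clock": time; "qpos": joint angles; "qd": joint speeds; "effort": joint torques, N m; "position": TCP position; "ee_rot": TCP orientation; "contact_force": force on the tool from outside, world axes, zero at the start; "moment": the same for the moment, N m; "width": finger opening in m; "gripper_force": force on a finger pad.
Only numpy, scipy, OpenCV 4.12 (cv2) and the standard library are available. Lean on these libraries where they do the work, as an engineer would, in place of code of your own. Each camera call takes 0.05 s, during which the arm holds its last target. There are 200 camera calls.

## Task

Tidy the sound desk before the guests arrive: first swing the wooden hanger bar out from the equipment case until it stops, square to the case. Then hang the headphones by their headband over the middle of the bar, one cup on either side, lowering them onto the bar before you let go, and leave them hanging still with the bar still out. Leave the glasses, candles, vase and microphone as they are.

Things in the scene. Friction and masses are not known exactly. Their poses are not given: they have to be found in the camera images.
- phones: Rigid dark over-ear headphones, about 0.28 kg, 185 mm tall, 190 wide, standing on their cups. Origin: on the underside midway between the cups; z up, y from cup to cup, x across the headband. Cups 68 mm along x, 85 tall, from 53 to 95 mm either side along y. The two sides are alike. Grasp the crown (see phones_crown) from above, fingers closing along x.
- phones_crown (a point): Middle of the underside of the headband's crown, 167 mm above the origin of phones, axes as there. It rests on the bar when hung. The crown is level for 70 mm along y, 28 mm wide along x, 18 mm thick (padded, top at 185 mm): keep the fingertips no lower than its underside, as the bar passes there.
- case: Black equipment case with aluminium edges, fixed, 200 mm deep (x), 340 wide (y), 150 tall; its front, with knobs, looks along its own -x. An upright steel post, 18 mm thick and 226 tall, stands before it and carries the hanger bar. Origin: the post's foot, which is 45 mm in front of the front face and 100 mm to +y of the case's middle.
- hanger (a joint): Swing of the bar about the post, rad. 0 = folded along the case's front, pointing to the case's -y; 1.571 = stop, fully out, pointing along the case's -x. Starts ajar at 0.1 to 0.55. Opens clockwise seen from above; stays where left. 2 N near its end moves it: a fingertip put between bar and case and drawn round will do.
- hanger_hinge (a point): Turning axis of the bar, at the bar's mid height (235 mm above the table). x points along the bar to its free end, z up, y sideways (when the bar is folded, y points to the case).
- hanger_mid (a point): Where the headband is to hang: on the bar's centre line, 95 mm from the hinge axis. Axes as hanger_hinge. The bar is level, dark wood, 22 mm wide and 18 mm high, 165 mm long from the hinge axis; its top is 9 mm above this point (244 mm above the table).
- hanger_tip (a point): Centre of the bar's free end, 175 mm from the hinge axis, the outer face of a steel end disc 10 mm thick and 34 mm across, which stands 8 mm above the bar's top.
- tealight_a: Amber glass tealight holder, 62 mm across, 52 mm tall, 75 to 115 mm from the headphones on their +x side. Loose bystander; origin: centre of its underside.
- tealight_b: Like the other tealight holder (62 mm across, 52 mm tall), on the table in front of the case, lower than the hung headphones' cups. Loose bystander; origin: centre of its underside.
- microphone: Hand microphone lying in its clip behind the headphones (their -x side), 161 mm long along its y, 50 mm tall. Loose bystander; origin: centre of its underside.
- candlestick: Steel candlestick with white candle, 290 mm tall, 90 mm across the foot, at the back left. Loose bystander; origin: centre of its underside.
- wineglass: Stemmed wine glass, 200 mm tall, 76 mm across, at the back left. Loose bystander; origin: centre of its underside.
- tumbler: Water tumbler, 95 mm tall, 72 mm across, at the right. Loose bystander; origin: centre of its underside.
- bud_vase: Small green glass vase with sprigs, about 210 mm tall and 110 mm across the sprigs, at the right. Loose bystander; origin: centre of its underside.
Things that resemble listed ones, but are neither listed nor needed, are in the scene too. Leave any blue or orange look-alike of the phones alone.

How it is judged:
By the outcome, as a careful person would: the job done as asked, in the order asked, and still so for the second after the job is handed in, with the robot touching nothing.
It also fails if it takes over 64 s, if anything falls off the work surface, if the arm or the gripper's body presses on something with over 40 N, if the wrist force passes 120 N, or if a joint passes its speed limit or range.

## Working session

There is one attempt and no reset: what is moved stays moved. The work goes in short steps, Python scripts to look and compute and a shell command to move; the robot and the scene stay as the last step left them, time stands still between calls to the robot, and variables do not carry over. Pictures are saved under pics/ and viewed, at most 10 in all, crops included, and the job is handed in when it is done.

```bash
ls; mkdir -p pics; cat > h.py <<'E'
import numpy as np,cv2,os
from rig import manip
def grab(tag):
    o={}
    for n in("side","top"):
        o[n]=manip.get_image(n); np.save(f"pics/{tag}_{n}.npy",o[n],allow_pickle=True)
    return o
def load(tag,n): return np.load(f"pics/{tag}_{n}.npy",allow_pickle=True).item()
def pts(im):
    h,w=im["depth"].shape; v,u=np.mgrid[:h,:w]; d=im["depth"]
    P=np.stack([(u-im["cx"])/im["fx"]*d,(v-im["cy"])/im["fy"]*d,d],-1)
    W=P@im["pose"][:3,:3].T+im["pose"][:3,3]; W[d==0]=np.nan
    return W
def ray(im,u,v,z):
    r=im["pose"][:3,:3]@np.array([(u-im["cx"])/im["fx"],(v-im["cy"])/im["fy"],1]); c=im["pose"][:3,3]
    return c+r*(z-c[2])/r[2]
E
python3 - <<'E'
from h import *
o=grab("a")
for n in o: cv2.imwrite(f"pics/a_{n}.png",cv2.resize(o[n]["pixels"],(800,600),interpolation=cv2.INTER_CUBIC)); print(n,o[n]["pose"].round(3).tolist(),o[n]["fx"])
print(manip.get_state(),manip.grip_point_offset)
E
```

```text
pics
side [[0.897, -0.308, 0.317, 0.009], [-0.442, -0.607, 0.661, -1.031], [-0.012, -0.733, -0.681, 1.234], [0.0, 0.0, 0.0, 1.0]] 396.4751040372759
top [[0.013, -0.998, 0.062, 0.422], [-1.0, -0.013, 0.011, -0.013], [-0.01, -0.062, -0.998, 1.386], [0.0, 0.0, 0.0, 1.0]] 371.6219708639856
{'clock': 0.1, 'qpos': array([-1.42201261e+00,  2.76539345e-01,  1.50602502e+00, -1.20614826e-05,
        1.36069950e+00, -1.20972018e-01]), 'qd': array([-6.01671000e-04, -2.38928641e-03, -3.04208620e-03, -1.14827846e-03,
       -4.38768479e-04,  3.66796511e-05]), 'effort': array([ 1.28238851e-03, -4.17699087e+01, -2.46405494e+01, -3.11708436e-04,
        5.80386069e-03, -8.58475914e-06]), 'position': array([ 0.15316978, -0.55372655,  0.23051452]), 'ee_rot': array([-8.35442418e-04,  9.90917246e-01,  1.34470495e-01, -1.75159338e-05]), 'contact_force': array([ 0.15156361, -0.19452335,  0.56838481]), 'moment': array([ 0.0347849 ,  0.0224892 , -0.03274444]), 'gripper_force': 0.0, 'width': 0.08568003455186332} 0.0187
```

View pics/a_top.png

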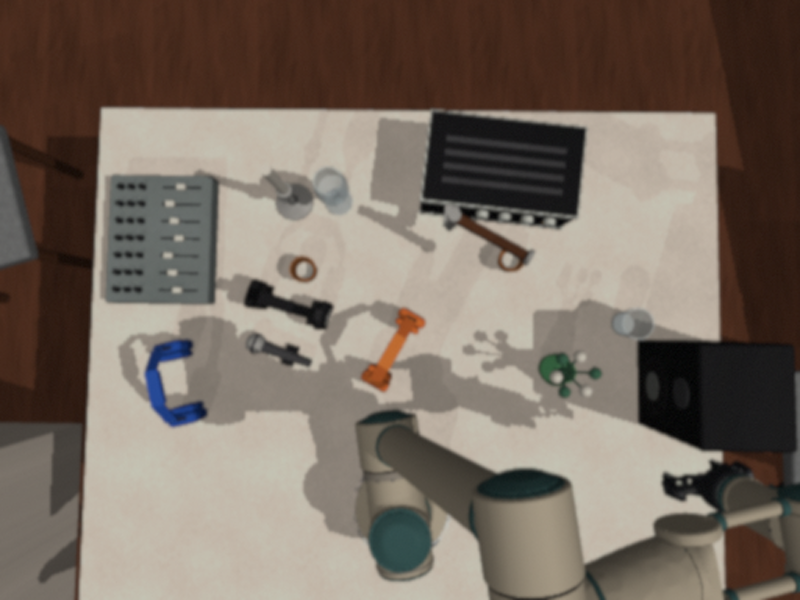

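View pics/a_side.png

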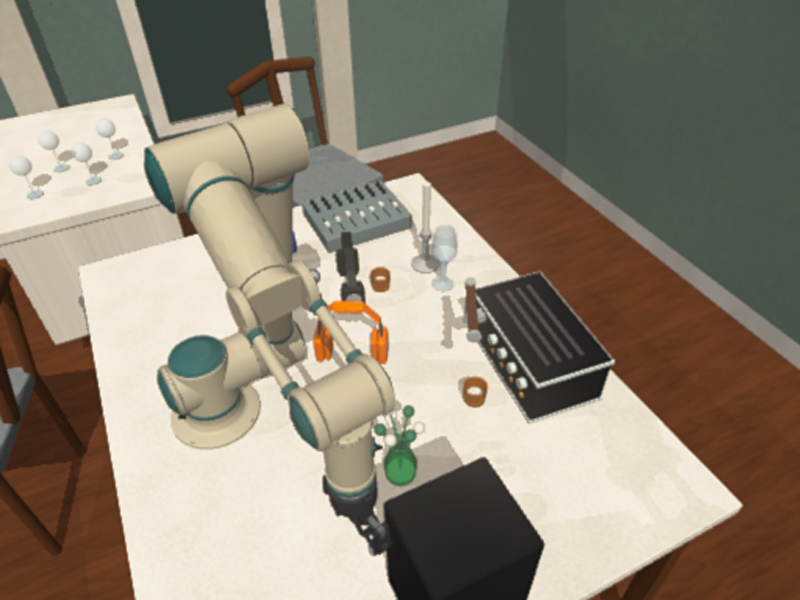

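The top view shows three headphone-like things: dark at (288,305), orange at (395,350) and blue at (170,382). The dark pair fits: it has tealight_a (303,268) on one side and the microphone (280,348) on the other. The bar runs from the post at (452,215) to its tip at (528,255), and tealight_b is at (511,258).

```bash
cat > m.py <<'E'
from h import *
def pca(P):
    c=np.median(P,0); w,v=np.linalg.eigh(np.cov((P-P.mean(0)).T)); return P.mean(0),v[:,-1]
def measure(tag):
    im=load(tag,"top"); W=pts(im); hsv=cv2.cvtColor(im["pixels"],cv2.COLOR_BGR2HSV)
    return im,W,hsv
E
python3 - <<'E'
from m import *
im,W,hsv=measure("a"); z=W[...,2]
s=1/1.5625
def box(u0,u1,v0,v1):
    m=np.zeros(z.shape,bool); m[int(v0*s):int(v1*s),int(u0*s):int(u1*s)]=1; return m
def rep(n,m):
    P=W[m]; r=cv2.minAreaRect((P[:,:2]*1000).astype(np.float32)); print(n,len(P),"rect",np.round(r[0],1),np.round(r[1],1),round(r[2],1),"z",np.nanpercentile(P[:,2],[5,50,95]).round(3)); return P
c=rep("case",box(400,600,95,235)&(z>.14)&(z<.165))
b=rep("bar",box(430,560,195,275)&(z>.225)&(z<.265)); print(pca(b[:,:2]))
p=rep("crown",box(235,345,270,340)&(z>.17)&(z<.2)); print(pca(p[:,:2]))
p=rep("phones",box(235,345,270,340)&(z>.05)&(z<.2)&(hsv[...,2]<110)); print(pca(p[:,:2]))
rep("tlA",box(280,325,250,290)&(z>.035)&(z<.06)); rep("tlB",box(490,530,240,280)&(z>.035)&(z<.06)); rep("mic",box(235,330,330,375)&(z>.015)&(z<.06))
rep("orange",box(340,440,300,400)&(z>.16)&(z<.2)); rep("vase",box(530,610,340,410)&(z>.05)); rep("wg",box(310,355,165,215)&(z>.05)); rep("cs",box(260,312,165,220)&(z>.05))
rep("mixer",box(100,220,170,310)&(z>.02));rep("tumb",box(600,660,300,345)&(z>.02))
S=load("a","side")
A=cv2.resize(im["pixels"][165:250,140:290],(790,448),interpolation=cv2.INTER_CUBIC)
cv2.imwrite("pics/crop.png",A)
E
```

```text
case 6077 rect [ 753.9 -212. ] [345.2 256.1] 84.4 z [0.146 0.151 0.155]
bar 485 rect [ 607.2 -172.2] [187.1  31.8] 60.7 z [0.236 0.244 0.251]
(array([ 0.60458472, -0.17130099]), array([0.4754134 , 0.87976253]))
crown 256 rect [470.5 264.6] [104.   27.7] 72.6 z [0.174 0.184 0.189]
(array([0.46998996, 0.261904  ]), array([0.30620931, 0.95196421]))
phones 690 rect [490.6 257. ] [192.5 107.2] 72.8 z [0.068 0.144 0.187]
(array([0.46722795, 0.25046407]), array([0.30395439, 0.95268658]))
tlA 84 rect [555.5 235.4] [58.5 58.8] 89.0 z [0.038 0.05  0.056]
tlB 44 rect [ 573.7 -244.5] [59.  37.8] 68.0 z [0.039 0.051 0.056]
mic 374 rect [361.8 288.9] [157.9  47.4] 71.1 z [0.02  0.036 0.047]
orange 301 rect [372.6  21.6] [ 27.9 120.1] 60.4 z [0.164 0.184 0.188]
vase 569 rect [ 329.5 -352. ] [103.7  91.6] 35.8 z [0.056 0.175 0.204]
wg 460 rect [721.7 158.2] [71.7 71.7] 80.5 z [0.096 0.155 0.201]
cs 222 rect [717.4 264.2] [29.9 34.2] 43.5 z [0.071 0.195 0.291]
mixer 5591 rect [620.  569.1] [297.5 244.6] 0.5 z [0.049 0.055 0.065]
tumb 381 rect [ 429.5 -521.9] [86.5 72.6] 15.7 z [0.024 0.071 0.097]
```

View pics/crop.png

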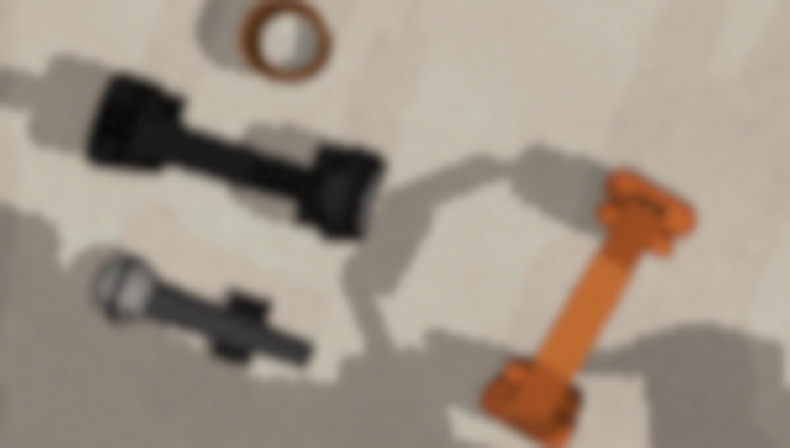

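The crop shows the dark headphones, with their crown at about crop pixel (240,165). The microphone is below them and tealight_a above; the orange pair is the decoy.

From the measurements:
- **Bar:** hinge at about (0.646, -0.101), open by about 0.40 rad.
- **Case:** its y axis heads about 84.4°.

I'm starting the approach to the bar now.

```bash
python3 -m pendant '[{"jaw":-1,"tz":5,"ty":2},{"jaw":-1,"tz":9,"ty":7,"az":7},{"jaw":-1,"tz":10,"ty":12,"az":15},{"jaw":-1,"tz":10,"ty":18,"az":23},{"jaw":-1,"tz":10,"tx":4,"ty":22,"az":31},{"jaw":-1,"tz":10,"tx":9,"ty":24,"az":39},{"jaw":-1,"tz":10,"tx":14,"ty":26,"az":47},{"jaw":-1,"tz":10,"tx":19,"ty":28,"az":55},{"jaw":-1,"tz":10,"tx":24,"ty":30,"az":62},{"jaw":-1,"tz":10,"tx":29,"ty":31,"az":69}]'
python3 - <<'E'
import numpy as np
H=np.array([.646,-.101])
for th in [241,225,210,195,180,174.4]:
    t=np.radians(th);d=np.array([np.cos(t),np.sin(t)]);n=np.array([-d[1],d[0]])
    print(th,((H+.13*d+.026*n)*100).round(1))
E
```

```text
241 [ 60.6 -22.7]
225 [ 57.2 -21.1]
210 [ 54.6 -18.9]
195 [ 52.7 -16. ]
180 [ 51.6 -12.7]
174.4 [ 51.4 -11.4]invalid input at $[0]: expected keys jaw, tx, ty, tz, ax, ay, az
```

All the keys have to be given in every row.

```bash
python3 -m pendant '[{"jaw":-1,"tx":0,"ty":2,"tz":5,"ax":0,"ay":0,"az":0},{"jaw":-1,"tx":0,"ty":7,"tz":9,"ax":0,"ay":0,"az":7},{"jaw":-1,"tx":0,"ty":12,"tz":10,"ax":0,"ay":0,"az":15},{"jaw":-1,"tx":0,"ty":18,"tz":10,"ax":0,"ay":0,"az":23},{"jaw":-1,"tx":4,"ty":22,"tz":10,"ax":0,"ay":0,"az":31},{"jaw":-1,"tx":9,"ty":24,"tz":10,"ax":0,"ay":0,"az":39},{"jaw":-1,"tx":14,"ty":26,"tz":10,"ax":0,"ay":0,"az":47},{"jaw":-1,"tx":19,"ty":28,"tz":10,"ax":0,"ay":0,"az":55},{"jaw":-1,"tx":24,"ty":30,"tz":10,"ax":0,"ay":0,"az":62},{"jaw":-1,"tx":29,"ty":31,"tz":10,"ax":0,"ay":0,"az":69}]'
```

```text
clock: 1.35
position: [0.4446, -0.2428, 0.3312]
ee_rot: [-0.0, 0.739, 0.674, -0.0]
contact_force: [-0.8, -1.2, 0.1]
width: -0.0002
gripper_force: 0.0
```

```bash
python3 -m pendant '[{"jaw":-1,"tx":5,"ty":0,"tz":0,"ax":0,"ay":0,"az":0},{"jaw":-1,"tx":10,"ty":0,"tz":0,"ax":0,"ay":0,"az":0},{"jaw":-1,"tx":15,"ty":0,"tz":0,"ax":0,"ay":0,"az":0},{"jaw":-1,"tx":18.5,"ty":0,"tz":0,"ax":0,"ay":0,"az":0},{"jaw":-1,"tx":18.5,"ty":0,"tz":-4,"ax":0,"ay":0,"az":0},{"jaw":-1,"tx":18.5,"ty":0,"tz":-8,"ax":0,"ay":0,"az":0},{"jaw":-1,"tx":18.5,"ty":0,"tz":-11,"ax":0,"ay":0,"az":0},{"jaw":-1,"tx":18.5,"ty":0,"tz":-11,"ax":0,"ay":0,"az":0}]'
python3 - <<'E'
from h import *
o=grab("b")
cv2.imwrite("pics/b.png",np.hstack([cv2.resize(o["top"]["pixels"][90:210,230:400],(400,282),interpolation=cv2.INTER_CUBIC),cv2.resize(o["side"]["pixels"][130:270,240:440],(400,282),interpolation=cv2.INTER_CUBIC)]))
E
```

```text
clock: 2.35
position: [0.6265, -0.2433, 0.2179]
ee_rot: [-0.003, 0.74, 0.672, -0.001]
contact_force: [-0.0, 0.3, -0.0]
width: 0.0001
gripper_force: 0.0
```

View pics/b.png

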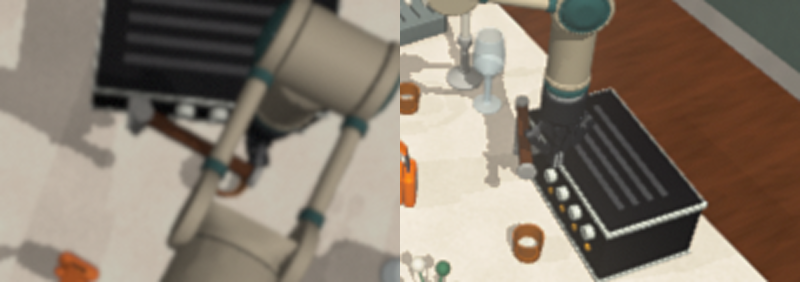

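The fingertip is on the case side of the bar (left panel about (258,150), right panel about (555,150)). Now I'll sweep it round.

```bash
python3 -m pendant '[{"jaw":-1,"tx":-2,"ty":1.5,"tz":0,"ax":0,"ay":0,"az":0},{"jaw":-1,"tx":-4,"ty":2.5,"tz":0,"ax":0,"ay":0,"az":0},{"jaw":-1,"tx":-5.6,"ty":3.3,"tz":0,"ax":0,"ay":0,"az":0},{"jaw":-1,"tx":-7,"ty":4.4,"tz":0,"ax":0,"ay":0,"az":0},{"jaw":-1,"tx":-8.2,"ty":5.5,"tz":0,"ax":0,"ay":0,"az":0},{"jaw":-1,"tx":-9.2,"ty":7,"tz":0,"ax":0,"ay":0,"az":0},{"jaw":-1,"tx":-10.1,"ty":8.4,"tz":0,"ax":0,"ay":0,"az":0},{"jaw":-1,"tx":-10.7,"ty":10,"tz":0,"ax":0,"ay":0,"az":0},{"jaw":-1,"tx":-11.2,"ty":11.7,"tz":0,"ax":0,"ay":0,"az":0},{"jaw":-1,"tx":-11.4,"ty":12.6,"tz":0,"ax":0,"ay":0,"az":0}]'
```

```text
clock: 3.7
position: [0.5137, -0.1169, 0.2212]
ee_rot: [-0.0, 0.74, 0.672, -0.0]
contact_force: [1.3, -1.5, -0.4]
width: -0.0001
gripper_force: 0.8
```

Next I push gently in small steps until the force shows the stop.

```bash
python3 -m pendant '[{"jaw":-1,"tx":0,"ty":0.3,"tz":0,"ax":0,"ay":0,"az":0},{"jaw":-1,"tx":0,"ty":0.5,"tz":0,"ax":0,"ay":0,"az":0},{"jaw":-1,"tx":0,"ty":0.5,"tz":0,"ax":0,"ay":0,"az":0}]';  python3 -m pendant '[{"jaw":-1,"tx":0,"ty":0.3,"tz":0,"ax":0,"ay":0,"az":0},{"jaw":-1,"tx":0,"ty":0.3,"tz":0,"ax":0,"ay":0,"az":0}]'
```

```text
clock: 4.08
position: [0.5141, -0.1131, 0.221]
ee_rot: [-0.001, 0.741, 0.672, 0.0]
contact_force: [-0.7, 0.2, 0.0]
width: -0.0
gripper_force: 0.1
clock: 4.32
position: [0.5142, -0.1102, 0.2211]
ee_rot: [-0.0, 0.741, 0.672, 0.0]
contact_force: [-1.3, -1.1, 0.1]
width: -0.0002
gripper_force: 0.4
```

```bash
python3 -m pendant '[{"jaw":-1,"tx":0,"ty":0.3,"tz":0,"ax":0,"ay":0,"az":0},{"jaw":-1,"tx":0,"ty":0.3,"tz":0,"ax":0,"ay":0,"az":0}]';  python3 -m pendant '[{"jaw":-1,"tx":0,"ty":0.3,"tz":0,"ax":0,"ay":0,"az":0},{"jaw":-1,"tx":0,"ty":0.3,"tz":0,"ax":0,"ay":0,"az":0}]'
```

```text
clock: 4.58
position: [0.5143, -0.1083, 0.2212]
ee_rot: [0.001, 0.74, 0.672, -0.001]
contact_force: [-0.6, -5.2, -2.1]
width: 0.0004
gripper_force: 2.5
clock: 4.82
position: [0.5143, -0.1082, 0.2213]
ee_rot: [0.003, 0.74, 0.672, -0.003]
contact_force: [-0.8, -12.4, -3.1]
width: 0.0001
gripper_force: 6.0
```

```bash
python3 -m pendant '[{"jaw":-1,"tx":0,"ty":0.3,"tz":0,"ax":0,"ay":0,"az":0},{"jaw":-1,"tx":0,"ty":0.3,"tz":0,"ax":0,"ay":0,"az":0}]'
python3 - <<'E'
from m import *
grab("c"); im,W,hsv=measure("c"); z=W[...,2]
m=(z>.225)&(z<.26)&(W[...,0]>.43)&(W[...,0]<.67)&(W[...,1]>-.2)&(W[...,1]<-.05)
P=W[m][:,:2]; print(len(P),cv2.minAreaRect((P*1000).astype(np.float32)))
cv2.imwrite("pics/c.png",cv2.resize(im["pixels"][90:230,220:400],(540,420),interpolation=cv2.INTER_CUBIC))
E
```

```text
clock: 5.08
position: [0.5143, -0.1082, 0.2214]
ee_rot: [0.005, 0.74, 0.672, -0.005]
contact_force: [-2.8, -18.2, -4.1]
width: -0.0002
gripper_force: 9.4
159 ((564.556640625, -89.34427642822266), (24.842266082763672, 188.0219268798828), 83.22207641601562)
```

View pics/c.png

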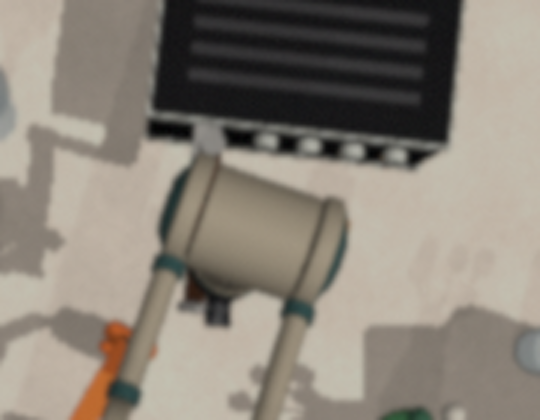

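The picture shows the bar out, with its tip at about (190,300) under the arm, and the 18 N reading confirms the stop. I'll back off, lift and go to the headphones.

```bash
python3 -m pendant '[{"jaw":-1,"tx":0,"ty":-2,"tz":0,"ax":0,"ay":0,"az":0},{"jaw":-1,"tx":0,"ty":-4,"tz":0,"ax":0,"ay":0,"az":0},{"jaw":-1,"tx":0,"ty":-5,"tz":4,"ax":0,"ay":0,"az":0},{"jaw":-1,"tx":0,"ty":-5,"tz":9,"ax":0,"ay":0,"az":0},{"jaw":-1,"tx":0,"ty":-3,"tz":12,"ax":0,"ay":0,"az":0},{"jaw":-1,"tx":0,"ty":2,"tz":12,"ax":0,"ay":0,"az":0},{"jaw":-1,"tx":-1,"ty":7,"tz":12,"ax":0,"ay":0,"az":0},{"jaw":-1,"tx":-2,"ty":12,"tz":12,"ax":0,"ay":0,"az":-4},{"jaw":0,"tx":-3,"ty":17,"tz":12,"ax":0,"ay":0,"az":-8},{"jaw":1,"tx":-4,"ty":22,"tz":12,"ax":0,"ay":0,"az":-12}]'
python3 - <<'E'
from m import *
grab("d"); im,W,hsv=measure("d"); z=W[...,2]
m=(z>.225)&(z<.26)&(W[...,0]>.43)&(W[...,0]<.67)&(W[...,1]>-.2)&(W[...,1]<-.05)
P=W[m][:,:2]; print(len(P),cv2.minAreaRect((P*1000).astype(np.float32)),pca(P))
m=(z>.235)&(z<.248)&(W[...,0]>.49)&(W[...,0]<.615)&(W[...,1]>-.2)&(W[...,1]<-.05)
P=W[m]; print(len(P),P.mean(0),pca(P[:,:2]))
E
```

```text
clock: 6.42
position: [0.474, 0.1205, 0.3416]
ee_rot: [-0.001, 0.807, 0.59, 0.001]
contact_force: [0.8, -0.1, 0.1]
width: 0.0357
gripper_force: 0.0
454 ((564.2002563476562, -89.05094146728516), (31.53924560546875, 186.9046630859375), 85.49211883544922) (array([ 0.56225681, -0.09055461]), array([-0.99459178,  0.10386137]))
287 [ 0.55184591 -0.08961486  0.24352327] (array([ 0.55184591, -0.08961486]), array([-0.99412792,  0.10821129]))
```

```bash
python3 -m pendant '[{"jaw":1,"tx":0,"ty":5,"tz":0,"ax":0,"ay":0,"az":0},{"jaw":1,"tx":0,"ty":10,"tz":0,"ax":0,"ay":0,"az":0},{"jaw":1,"tx":-0.35,"ty":14.3,"tz":0,"ax":0,"ay":0,"az":0},{"jaw":1,"tx":-0.35,"ty":14.3,"tz":-4,"ax":0,"ay":0,"az":0},{"jaw":1,"tx":-0.35,"ty":14.3,"tz":-8,"ax":0,"ay":0,"az":0},{"jaw":1,"tx":-0.35,"ty":14.3,"tz":-11,"ax":0,"ay":0,"az":0},{"jaw":1,"tx":-0.35,"ty":14.3,"tz":-13,"ax":0,"ay":0,"az":0},{"jaw":1,"tx":-0.35,"ty":14.3,"tz":-13,"ax":0,"ay":0,"az":0}]'
python3 - <<'E'
from h import *
o=grab("e")
cv2.imwrite("pics/e.png",np.hstack([cv2.resize(o["top"]["pixels"][140:260,120:290],(400,282),interpolation=cv2.INTER_CUBIC),cv2.resize(o["side"]["pixels"][100:225,150:330],(400,282),interpolation=cv2.INTER_CUBIC)]))
E
```

```text
clock: 7.52
position: [0.4702, 0.2608, 0.2098]
ee_rot: [-0.001, 0.807, 0.591, -0.002]
contact_force: [0.6, 1.1, -0.4]
width: 0.0852
gripper_force: 0.0
```

View pics/e.png

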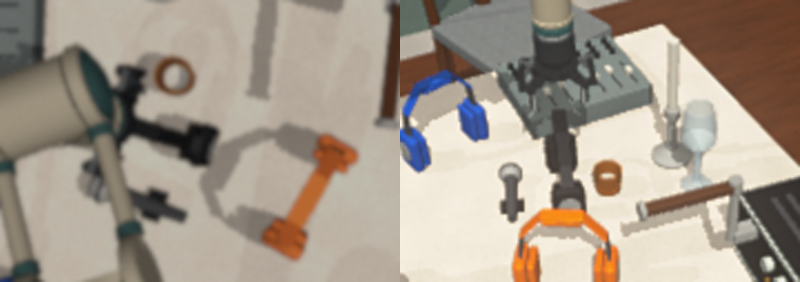

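In the side view the open fingers straddle the crown at about (555,110), and the bar is out at right, from (640,210) to (740,185). I'll descend and close.

```bash
python3 -m pendant '[{"jaw":1,"tx":0,"ty":0.2,"tz":-2,"ax":0,"ay":0,"az":0},{"jaw":1,"tx":0,"ty":0.2,"tz":-3.5,"ax":0,"ay":0,"az":0},{"jaw":1,"tx":0,"ty":0.2,"tz":-4.3,"ax":0,"ay":0,"az":0},{"jaw":1,"tx":0,"ty":0.2,"tz":-4.3,"ax":0,"ay":0,"az":0},{"jaw":1,"tx":0,"ty":0.2,"tz":-4.3,"ax":0,"ay":0,"az":0}]'
```

```text
clock: 8.25
position: [0.4712, 0.2639, 0.1689]
ee_rot: [0.0, 0.807, 0.591, 0.001]
contact_force: [1.0, 0.3, 0.3]
width: 0.0856
gripper_force: 0.0
```

```bash
python3 -m pendant '[{"jaw":-1,"tx":0,"ty":0,"tz":0,"ax":0,"ay":0,"az":0},{"jaw":-1,"tx":0,"ty":0,"tz":0,"ax":0,"ay":0,"az":0},{"jaw":-1,"tx":0,"ty":0,"tz":0,"ax":0,"ay":0,"az":0},{"jaw":-1,"tx":0,"ty":0,"tz":0,"ax":0,"ay":0,"az":0},{"jaw":-1,"tx":0,"ty":0,"tz":0,"ax":0,"ay":0,"az":0},{"jaw":-1,"tx":0,"ty":0,"tz":0,"ax":0,"ay":0,"az":0}]' 45
```

```text
clock: 9.0
position: [0.4707, 0.2639, 0.1687]
ee_rot: [-0.0, 0.807, 0.591, 0.0]
contact_force: [-1.7, 0.2, 3.2]
width: 0.0265
gripper_force: 45.4
```

Gripped (26.5 mm opening, 45 N). I'll lift straight up.

```bash
python3 -m pendant '[{"jaw":-1,"tx":0,"ty":0,"tz":1,"ax":0,"ay":0,"az":0},{"jaw":-1,"tx":0,"ty":0,"tz":3,"ax":0,"ay":0,"az":0},{"jaw":-1,"tx":0,"ty":0,"tz":6,"ax":0,"ay":0,"az":0},{"jaw":-1,"tx":0,"ty":0,"tz":10,"ax":0,"ay":0,"az":0},{"jaw":-1,"tx":0,"ty":0,"tz":14,"ax":0,"ay":0,"az":0},{"jaw":-1,"tx":0,"ty":0,"tz":18,"ax":0,"ay":0,"az":0},{"jaw":-1,"tx":0,"ty":0,"tz":22,"ax":0,"ay":0,"az":0},{"jaw":-1,"tx":0,"ty":0,"tz":25,"ax":0,"ay":0,"az":0},{"jaw":-1,"tx":0,"ty":0,"tz":27,"ax":0,"ay":0,"az":0},{"jaw":-1,"tx":0,"ty":0,"tz":28,"ax":0,"ay":0,"az":0}]'
```

```text
clock: 10.25
position: [0.4709, 0.2637, 0.4494]
ee_rot: [0.0, 0.807, 0.591, 0.001]
contact_force: [0.1, -0.1, -2.7]
width: 0.0269
gripper_force: 44.7
```

```bash
python3 -m pendant '[{"jaw":-1,"tx":0,"ty":-2,"tz":0,"ax":0,"ay":0,"az":0},{"jaw":-1,"tx":1,"ty":-6,"tz":0,"ax":0,"ay":0,"az":2},{"jaw":-1,"tx":2,"ty":-10,"tz":0,"ax":0,"ay":0,"az":4},{"jaw":-1,"tx":3,"ty":-14,"tz":0,"ax":0,"ay":0,"az":6},{"jaw":-1,"tx":4,"ty":-18,"tz":0,"ax":0,"ay":0,"az":8},{"jaw":-1,"tx":5,"ty":-22,"tz":0,"ax":0,"ay":0,"az":10},{"jaw":-1,"tx":6,"ty":-26,"tz":0,"ax":0,"ay":0,"az":11.5},{"jaw":-1,"tx":7,"ty":-30,"tz":0,"ax":0,"ay":0,"az":11.5},{"jaw":-1,"tx":8,"ty":-33.5,"tz":0,"ax":0,"ay":0,"az":11.5},{"jaw":-1,"tx":8,"ty":-35.3,"tz":0,"ax":0,"ay":0,"az":11.5}]'
python3 -m pendant '[{"jaw":-1,"tx":0,"ty":0,"tz":0,"ax":0,"ay":0,"az":0},{"jaw":-1,"tx":0,"ty":0,"tz":0,"ax":0,"ay":0,"az":0},{"jaw":-1,"tx":0,"ty":0,"tz":0,"ax":0,"ay":0,"az":0}]'
python3 - <<'E'
from h import *
o=grab("f")
cv2.imwrite("pics/f.png",np.hstack([cv2.resize(o["top"]["pixels"][70:230,220:400],(400,356),interpolation=cv2.INTER_CUBIC),cv2.resize(o["side"]["pixels"][70:270,210:410],(400,356),interpolation=cv2.INTER_CUBIC)]))
# phones: side view dark pixels in air
W=pts(o["side"]); hsv=cv2.cvtColor(o["side"]["pixels"],cv2.COLOR_BGR2HSV)
m=(abs(W[...,0]-.551)<.06)&(abs(W[...,1]+.0895)<.12)&(W[...,2]>.265)&(W[...,2]<.375)&(hsv[...,2]<110)
P=W[m]; print(len(P),P.min(0),P.max(0)); 
for s in(1,-1):
    Q=P[s*(P[:,1]+.0895)>.02]; print(len(Q),Q.mean(0) if len(Q) else 0,Q.min(0),Q.max(0))
E
```

```text
clock: 11.5
position: [0.5501, -0.0918, 0.4466]
ee_rot: [-0.001, 0.744, 0.668, -0.001]
contact_force: [-0.4, -0.5, -2.7]
width: 0.0266
gripper_force: 44.8
clock: 11.88
position: [0.5504, -0.0879, 0.4487]
ee_rot: [0.0, 0.743, 0.67, 0.0]
contact_force: [-0.4, 0.1, -1.9]
width: 0.027
gripper_force: 44.8
705 [ 0.5050878  -0.18721997  0.28334474] [5.84342896e-01 2.23590710e-04 3.74683767e-01]
379 [ 0.5483352  -0.02578256  0.33603582] [ 0.52195561 -0.0402271   0.28596872] [5.84342896e-01 2.23590710e-04 3.73355813e-01]
326 [ 0.5316633  -0.17400565  0.33770318] [ 0.5050878  -0.18721997  0.28334474] [ 0.57056915 -0.14188779  0.37468377]
```

View pics/f.png

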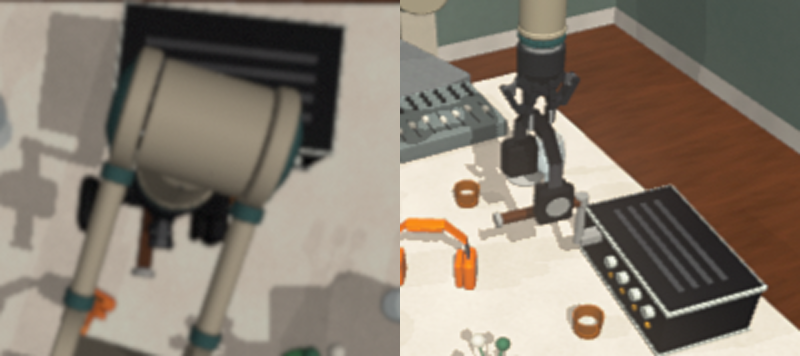

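The headphones hang level above the bar, one cup each side: right panel cups at (520,157) and (553,205), bar tip at (500,220). Their yaw matches the bar. I'll lower them.

```bash
python3 -m pendant '[{"jaw":-1,"tx":0,"ty":-0.1,"tz":-1,"ax":0,"ay":0,"az":0},{"jaw":-1,"tx":0,"ty":-0.1,"tz":-3,"ax":0,"ay":0,"az":0},{"jaw":-1,"tx":0,"ty":-0.1,"tz":-6,"ax":0,"ay":0,"az":0},{"jaw":-1,"tx":0,"ty":-0.1,"tz":-9,"ax":0,"ay":0,"az":0},{"jaw":-1,"tx":0,"ty":-0.1,"tz":-12,"ax":0,"ay":0,"az":0},{"jaw":-1,"tx":0,"ty":-0.1,"tz":-15,"ax":0,"ay":0,"az":0},{"jaw":-1,"tx":0,"ty":-0.1,"tz":-17,"ax":0,"ay":0,"az":0},{"jaw":-1,"tx":0,"ty":-0.1,"tz":-18.5,"ax":0,"ay":0,"az":0},{"jaw":-1,"tx":0,"ty":-0.1,"tz":-19.3,"ax":0,"ay":0,"az":0},{"jaw":-1,"tx":0,"ty":-0.1,"tz":-19.5,"ax":0,"ay":0,"az":0}]'
```

```text
clock: 13.22
position: [0.5508, -0.0902, 0.2531]
ee_rot: [-0.0, 0.743, 0.669, -0.0]
contact_force: [-1.4, 0.3, -2.6]
width: 0.027
gripper_force: 44.8
```

```bash
python3 -m pendant '[{"jaw":-1,"tx":0,"ty":0,"tz":-0.3,"ax":0,"ay":0,"az":0},{"jaw":-1,"tx":0,"ty":0,"tz":-0.5,"ax":0,"ay":0,"az":0},{"jaw":-1,"tx":0,"ty":0,"tz":-0.5,"ax":0,"ay":0,"az":0}]';python3 -m pendant '[{"jaw":-1,"tx":0,"ty":0,"tz":-0.2,"ax":0,"ay":0,"az":0},{"jaw":-1,"tx":0,"ty":0,"tz":-0.2,"ax":0,"ay":0,"az":0}]'
```

```text
clock: 13.6
position: [0.5508, -0.0903, 0.2485]
ee_rot: [0.0, 0.743, 0.669, 0.0]
contact_force: [-0.1, -0.4, -1.8]
width: 0.027
gripper_force: 44.8
clock: 13.85
position: [0.5507, -0.0902, 0.2462]
ee_rot: [-0.0, 0.743, 0.669, -0.0]
contact_force: [-0.1, -0.2, -2.3]
width: 0.027
gripper_force: 44.8
```

```bash
python3 -m pendant '[{"jaw":-1,"tx":0,"ty":0,"tz":-0.1,"ax":0,"ay":0,"az":0},{"jaw":-1,"tx":0,"ty":0,"tz":-0.1,"ax":0,"ay":0,"az":0}]';python3 -m pendant '[{"jaw":-1,"tx":0,"ty":0,"tz":-0.1,"ax":0,"ay":0,"az":0},{"jaw":-1,"tx":0,"ty":0,"tz":-0.1,"ax":0,"ay":0,"az":0}]'
```

```text
clock: 14.1
position: [0.5508, -0.0903, 0.2456]
ee_rot: [0.0, 0.743, 0.669, 0.0]
contact_force: [-0.3, 0.5, -0.7]
width: 0.0272
gripper_force: 45.0
clock: 14.35
position: [0.5509, -0.0903, 0.2455]
ee_rot: [0.001, 0.743, 0.669, 0.0]
contact_force: [-2.2, 0.9, 5.4]
width: 0.027
gripper_force: 45.7
```

It has settled on the bar: the force went from -2.3 to +5.4 N with the height unchanged. I'll ease off the preload, open and lift.

```bash
python3 -m pendant '[{"jaw":-1,"tx":0,"ty":0,"tz":0.1,"ax":0,"ay":0,"az":0},{"jaw":-0.2,"tx":0,"ty":0,"tz":0.1,"ax":0,"ay":0,"az":0},{"jaw":0,"tx":0,"ty":0,"tz":0.1,"ax":0,"ay":0,"az":0},{"jaw":0.3,"tx":0,"ty":0,"tz":0.1,"ax":0,"ay":0,"az":0},{"jaw":0.5,"tx":0,"ty":0,"tz":0.1,"ax":0,"ay":0,"az":0},{"jaw":0.6,"tx":0,"ty":0,"tz":0.1,"ax":0,"ay":0,"az":0},{"jaw":0.6,"tx":0,"ty":0,"tz":0.1,"ax":0,"ay":0,"az":0},{"jaw":0.6,"tx":0,"ty":0,"tz":0.1,"ax":0,"ay":0,"az":0}]'
python3 -m pendant '[{"jaw":0.6,"tx":0,"ty":0,"tz":1,"ax":0,"ay":0,"az":0},{"jaw":0.6,"tx":0,"ty":0,"tz":3,"ax":0,"ay":0,"az":0},{"jaw":0.6,"tx":0,"ty":0,"tz":6,"ax":0,"ay":0,"az":0},{"jaw":0.6,"tx":0,"ty":0,"tz":10,"ax":0,"ay":0,"az":0},{"jaw":0.6,"tx":-3,"ty":0,"tz":13,"ax":0,"ay":0,"az":0},{"jaw":0.6,"tx":-7,"ty":3,"tz":15,"ax":0,"ay":0,"az":0},{"jaw":0.6,"tx":-11,"ty":7,"tz":15,"ax":0,"ay":0,"az":0},{"jaw":0.6,"tx":-15,"ty":12,"tz":15,"ax":0,"ay":0,"az":0},{"jaw":0.6,"tx":-17,"ty":17,"tz":15,"ax":0,"ay":0,"az":0},{"jaw":0.6,"tx":-18,"ty":21,"tz":15,"ax":0,"ay":0,"az":0}]'
python3 -m pendant '[{"jaw":0.6,"tx":0,"ty":0,"tz":0,"ax":0,"ay":0,"az":0},{"jaw":0.6,"tx":0,"ty":0,"tz":0,"ax":0,"ay":0,"az":0},{"jaw":0.6,"tx":0,"ty":0,"tz":0,"ax":0,"ay":0,"az":0},{"jaw":0.6,"tx":0,"ty":0,"tz":0,"ax":0,"ay":0,"az":0}]'
python3 - <<'E'
from m import *
o=grab("g"); im,W,hsv=measure("g"); z=W[...,2]
b=(z>.235)&(z<.256)&(W[...,0]>.44)&(W[...,0]<.67)&(W[...,1]>-.125)&(W[...,1]<-.05); P=W[b][:,:2]; print("bar",cv2.minAreaRect((P*1000).astype(np.float32)))
m=(z>.254)&(z<.275)&(W[...,0]>.5)&(W[...,0]<.6)&(W[...,1]>-.18)&(W[...,1]<0); P=W[m]; print("crown",len(P),P.mean(0),cv2.minAreaRect((P[:,:2]*1000).astype(np.float32)))
cv2.imwrite("pics/g.png",np.hstack([cv2.resize(o["top"]["pixels"][70:250,130:400],(400,267),interpolation=cv2.INTER_CUBIC),cv2.resize(o["side"]["pixels"][130:270,200:410],(400,267),interpolation=cv2.INTER_CUBIC)]))
# still? two frames apart
a=pts(o["side"]); import time
d=np.abs(manip.get_image("side")["pixels"].astype(int)-o["side"]["pixels"])[120:250,250:400].max(); print("diff",d)
E
```

```text
clock: 15.35
position: [0.5508, -0.0902, 0.2453]
ee_rot: [0.0, 0.743, 0.669, 0.0]
contact_force: [0.2, -0.7, 0.3]
width: 0.0682
gripper_force: 0.0
clock: 16.6
position: [0.3692, 0.1212, 0.3967]
ee_rot: [0.001, 0.743, 0.669, 0.001]
contact_force: [0.9, 1.0, 0.2]
width: 0.068
gripper_force: 0.0
clock: 17.1
position: [0.3712, 0.1189, 0.3952]
ee_rot: [0.0, 0.744, 0.668, -0.0]
contact_force: [0.6, -0.2, -0.5]
width: 0.0683
gripper_force: 0.0
bar ((564.874267578125, -79.52500915527344), (59.07849884033203, 186.7891845703125), 88.54456329345703)
crown 264 [ 0.55120581 -0.0887829   0.2614889 ] ((551.3992309570312, -89.54150390625), (92.40803527832031, 28.07949447631836), 84.00230407714844)
diff 28
```

View pics/g.png

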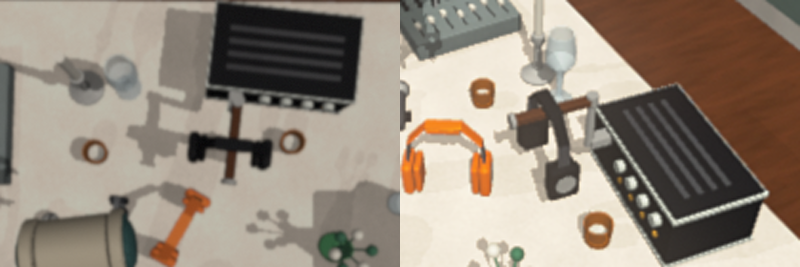

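The headphones hang over the middle of the bar (left panel (232,150)) with one cup on either side. The bar is out, and the tealights and glasses are where they were. I'll wait a second and check that everything is still.

```bash
python3 -m pendant '[{"jaw":0.6,"tx":0,"ty":0,"tz":0,"ax":0,"ay":0,"az":0},{"jaw":0.6,"tx":0,"ty":0,"tz":0,"ax":0,"ay":0,"az":0},{"jaw":0.6,"tx":0,"ty":0,"tz":0,"ax":0,"ay":0,"az":0},{"jaw":0.6,"tx":0,"ty":0,"tz":0,"ax":0,"ay":0,"az":0},{"jaw":0.6,"tx":0,"ty":0,"tz":0,"ax":0,"ay":0,"az":0},{"jaw":0.6,"tx":0,"ty":0,"tz":0,"ax":0,"ay":0,"az":0},{"jaw":0.6,"tx":0,"ty":0,"tz":0,"ax":0,"ay":0,"az":0},{"jaw":0.6,"tx":0,"ty":0,"tz":0,"ax":0,"ay":0,"az":0}]' >/dev/null
python3 - <<'E'
from m import *
grab("i")
for t in "gi":
    im,W,_=measure(t); z=W[...,2]; xy=(W[...,0]>.5)&(W[...,0]<.6)
    m=(z>.254)&(z<.275)&xy&(W[...,1]>-.18)&(W[...,1]<0); print(W[m].mean(0).round(4))
    for lo,hi in((-.19,-.145),(-.04,.01)):
        m=xy&(W[...,1]>lo)&(W[...,1]<hi)&(z>.13)&(z<.2); print(" cup",m.sum(),W[m].mean(0).round(4))
g,i=[load(t,"side")["pixels"][120:250,250:400].astype(int) for t in "gi"]; print(np.abs(g-i).mean(),np.abs(g-i).max())
print(manip.sign_off())
E
```

```text
[ 0.5512 -0.0888  0.2615]
 cup 143 [ 0.538  -0.1667  0.1575]
 cup 170 [ 0.5543 -0.0115  0.1587]
[ 0.5511 -0.0901  0.2616]
 cup 140 [ 0.5378 -0.1667  0.1575]
 cup 170 [ 0.5539 -0.0116  0.1584]
0.43835897435897436 12
the job is handed in; nothing more can be done
None
```

The hanger bar is swung out to its stop, and the headphones hang level and still over its middle, one cup on each side; nothing else appears to have moved, and the job was handed in at about 18 s.

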